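# Open the wide cell holder on the lab bench

### The arm

A 7-joint arm with a two-finger parallel gripper is mounted at the origin on the work surface. World frame = base frame: x ahead of the robot, y to its left, z up, the work surface at z = 0. Lengths are in mm, angles in rad, forces in N, time in s.
With the tool pointing down it reaches from about 400 to 900 mm from the base axis. Payload 5.5 kg.
Tool frame: the origin (TCP) lies on the centre line of the jaws, within the pads' length; the fingertips stand 25 mm ahead of it and the grasp point (between the pads) lies 6 mm ahead of it; y points along the fingers, x is the direction in which the jaws open and shut, and the axes are right-handed (so a half turn about y gives the same grasp; the last joint's range is limited). The gripper opens to 92 mm and grips with 3 to 60 N. Pads are 19 mm wide; open, the fingers measure 130 mm over their backs; the gripper's body (75 mm by 190 mm) begins 47 mm behind the grasp point.
Start: joints at [-1.004, 0.501, -0.427, 1.55, 0.221, 1.138, -0.21], TCP at [194.409, 620.245, 251.729] pointing down, gripper open.
Joint ranges: [-2.88, 2.88], [-0.31, 2.03], [-1.54, 1.56], [0.2, 2.42], [-1.41, 4.55], [0.19, 2.02], [-2.57, 2.57]. Speed limits (rad/s): [2.57, 2.57, 3.14, 3.14, 3.14, 3.14, 3.14].

### API

Orientations are given as a rotation vector (axis times angle).
In Python, from plant import ctrl gives the robot as it stands. Calls block until the motion is done:
- ctrl.move_to(position, orientation): joint-space move of the TCP to a pose.
- ctrl.move_l(position, frame=None, velocity=150, threshold=None): straight line of the TCP; frame=None keeps the orientation; velocity is the mean speed in mm/s. With threshold (N) it stops when the force on the tool has changed by that much, and returns True; else False.
- ctrl.set_joints(angles): joint-space move.
- ctrl.command_gripper(opening, squeeze=None): finger opening in mm; squeeze is the grip in N (None keeps the last); returns when the fingers have stopped.
- ctrl.hold(seconds).
- ctrl.solve_ik(position, orientation): joint angles nearest the present ones, or None.
- ctrl.get_state(): the state.
- ctrl.capture(name): name is "scene" or "top" or "wrist"; returns the picture (400x640x3 uint8, red, green, blue); there is no depth.
- ctrl.camera_model(name): a dict with "fx", "fy", "cx", "cy" (pixels), "distortion" ([k1, k2, p1, p2, k3] as OpenCV has them; the pictures are not rectified), "T" (4x4, takes a point from camera to world coordinates); the wrist camera has in their place "hand_eye" (4x4, takes a point from camera to tool coordinates, whose origin is the TCP and whose axes are the tool frame's). Camera axes: x right, y down, z forward; pixel columns grow to the right and rows downward; lengths in mm; the calibration is good to about 2 mm. A picture is of the moment at which its call begins: read the wrist's pose just before it. camera_model takes no time and is no camera call.
A pose or a line that the arm cannot do raises ctrl.IKError and nothing moves.
- ctrl.finish_job(): hands the job in, once; it reports no verdict.
Trained networks look in the newest picture that a camera, given by its name, has taken for a name from the list of things; names that differ only in an ending like _2 or _b are one class to them, and where a whole thing is asked for, a point or a joint stands for the part that bears it (a point fixed in the world has none). Each returns a list of dicts, best first, with "p" (0 to 1); they miss things now and then, are a little off and sometimes report something else, mostly with a low value. They report only what shows in the picture. A call takes as long as a camera call.
- ctrl.look_for(camera, name): "box" ([left, top, right, bottom] in pixels, round what is visible of it).
- ctrl.silhouettes(camera, name): "region" (400x640 bool, what is visible of it) and "box" ([left, top, right, bottom] in pixels, round what is visible of it).
The state is a dict: "clock": time; "qpos": joint angles; "joint_velocities": joint speeds; "joint_efforts": joint torques, N m; "ee_pos": TCP position; "orientation": TCP orientation; "ft_force": force on the tool from outside, world axes, zero at the start; "ft_torque": the same for the moment, N m; "finger_gap": finger opening in mm.
Only numpy, scipy, OpenCV 4.12 (cv2) and the standard library are available. Lean on these libraries where they do the work, as an engineer would, in place of code of your own. Each camera call takes 0.05 s, during which the arm holds its last target. There are 200 camera calls.

### The job

Two spring-lid cell holders are screwed to the lab bench; open the wider one so that a sample can be loaded: with the gripper's fingertips, gently press down the release tab at its front until the lid springs up, then push the lid all the way back until it stays fully open. Only touch and push: pick nothing up, leave the narrower holder shut, do not disturb the other things on the bench, and finish clear of everything with the tab sprung back.

Things in the scene. Friction and masses are not known exactly. Their poses are not given: they have to be found in the camera images.
- wide: The wider cell holder, screwed down: a white box on an aluminium foot plate, 120 mm wide (y), overall 205 mm long (x, from -125 to +80 mm), 78 mm high. Origin: on the bench under the middle of the box; its x axis points from the tab end to the hinge end, y across, z up
- wide_lid (a joint): hinge of the wide holder's lid, rad: 0 shut and latched, about 0.65 when sprung up on its lifting pin, 1.57 upright, 2.1 fully open against its stop. The lid is a flat plate 120 mm wide, 8 mm thick, about 0.12 kg, hinged at the far end (+x of the holder); its free edge (over the tab) rises and swings back towards +x. Below upright it drops back on its pin when let go, past upright it falls open to the stop by itself, slowly
- wide_tab (a joint): rocker of the wide holder's release tab, rad: 0 at rest, 0.3 fully pressed; the latch lets go at about 0.16, and the lid then takes about half a second to spring up. A spring returns it. Its pad needs about 2 N to start and 5 N to go fully down, about 9 mm
- wide_press (a point): where to press the wide holder's release tab: on the upper face of its grey ribbed pad, 61 mm above the bench, at (-102, 0, 61) mm in the holder's frame at rest; it moves with the tab. The pad is 30 mm wide (y) and reaches 16 mm to either side of this point along x; the upright latch hook, 28 mm wide and 80 mm high, begins 30 mm from this point towards +x, and the shut lid's edge 44 mm from it
- wide_hinge (a point): middle of the wide holder's lid hinge axis, at (52, 0, 74) mm in the holder's frame; the axis runs along the holder's y. The lid reaches 110 mm from it
- wide_edge (a point): middle of the free edge of the wide lid, half-way through its thickness, 110 mm from the hinge axis; it moves with the lid. A 6 mm long, 24 mm wide, 4 mm thick steel tongue juts out beyond the edge
- narrow: The narrower cell holder, screwed down: a white box on an aluminium foot plate, 70 mm wide (y), overall 205 mm long (x, from -125 to +80 mm), 78 mm high. Origin: on the bench under the middle of the box; its x axis points from the tab end to the hinge end, y across, z up
- narrow_lid (a joint): hinge of the narrow holder's lid, rad: 0 shut and latched, about 0.65 when sprung up on its lifting pin, 1.57 upright, 2.1 fully open against its stop. The lid is a flat plate 70 mm wide, 8 mm thick, about 0.12 kg, hinged at the far end (+x of the holder); its free edge (over the tab) rises and swings back towards +x. Below upright it drops back on its pin when let go, past upright it falls open to the stop by itself, slowly
- narrow_tab (a joint): rocker of the narrow holder's release tab, rad: 0 at rest, 0.3 fully pressed; the latch lets go at about 0.16, and the lid then takes about half a second to spring up. A spring returns it. Its pad needs about 2 N to start and 5 N to go fully down, about 9 mm
- cell: square glass cell with a cap, 12.5 x 12.5 x 51 mm high, standing beside the wide holder's tab; origin under its middle
- stopper: glass stopper, 28 mm across, 45 mm high, standing beside the narrow holder's tab; origin under its middle
- vial: capped glass vial, 24 mm across, 50 mm high, standing between the holders; origin under its middle
- amber: amber bottle, 64 mm across, 150 mm high, at the back; origin under its middle
- mug: white mug, 84 mm across, 95 mm high, handle to its +y, at the left; origin under its middle
- battery: block battery 26 x 17 x 46 mm high, standing at the right; origin under its middle
- driver: screwdriver 170 mm long lying at the right, along its own x; origin under its middle
- bitcase: clear flat case 85 x 55 x 18 mm lying at the left, near the robot; origin under its middle

How it is judged (in metres and radians):
On the way, in this order (a step that is already met when the one before it is completed fails the run):
1. the fingers press the wide holder's tab (past 0.12 rad) while its lid is still down (value of joint wide_tab above 0.12 rad and contact force between the fingers and wide_tab above 0.5 N and value of joint wide_lid below 0.25 rad).
2. the lid has sprung up (past 0.45 rad) (value of joint wide_lid above 0.45 rad), for 0.1 s.
3. the lid is pushed past 1.85 rad (value of joint wide_lid above 1.85 rad), for 0.2 s.
At the end, for the whole second after the job is handed in: the wide lid rests open past 1.85 rad (stop at 2.1) and still (under 0.1 rad/s), its tab is back (under 0.06 rad), the narrow lid and tab are shut (under 0.06 rad), every loose thing is within 30 mm of its start (value of joint wide_lid above 1.85 rad and velocity of joint wide_lid between -0.1 and 0.1 rad/s and value of joint each of wide_tab, narrow_lid, narrow_tab below 0.06 rad and distance of each of cell, stopper, vial, amber, mug, battery, driver, bitcase from where it was at the start of the episode below 0.03 m); the robot touches nothing.
It fails at once if the tab or the lid is forced (over 40 N from the fingers) (contact force between the fingers and wide_tab above 40 N or contact force between the fingers and wide_lid above 40 N).
It fails at once if the narrow holder's tab is pressed or its lid lifted (value of joint any of narrow_tab, narrow_lid above 0.12 rad).
It fails at once if a loose thing is shifted or lifted by more than 30 mm (distance of any of cell, stopper, vial, amber, mug, battery, driver, bitcase from where it was at the start of the episode above 0.03 m).
It fails at once if a loose thing is picked up (15 mm off the bench) (height (world z) of any of cell, stopper, vial, amber, mug, battery, driver, bitcase above 0.015 m).
It fails at once if an upright thing is tipped (angle between any of cell, stopper, vial, amber, mug, battery's own z axis and vertical above 0.5 rad).
It also fails if it takes over 48 s, if anything falls off the work surface, if the arm or the gripper's body presses on something with over 40 N, if the wrist force passes 120 N, or if a joint passes its speed limit or range.

## Working session

There is one attempt and no reset: what is moved stays moved. The work goes in short steps, each a Python script; the robot and the scene stay as the last script left them, time stands still between calls to the robot, and variables do not carry over. Pictures are saved under pics/ and viewed, about 8 in all and at most 12, crops included, and the job is handed in when it is done.

```bash
ls; mkdir -p pics; python3 - <<'E'
from plant import ctrl
import cv2,numpy as np
np.set_printoptions(precision=3,suppress=True)
for c in("scene","top"):
    im=ctrl.capture(c);cv2.imwrite(f"pics/{c}0.png",im[:,:,::-1])
    m=ctrl.camera_model(c);print(c,m)
    for n in("wide","narrow","wide_press","wide_edge","wide_hinge","cell","vial","stopper"):
        print(n,[(np.round(d["box"]).tolist(),round(d["p"],2)) for d in ctrl.look_for(c,n)][:3])
print(ctrl.camera_model("wrist"));print(ctrl.get_state())
E
```

```text
pics
scene {'fx': 369.93606841031806, 'fy': 369.93606841031806, 'cx': 320.8923580789659, 'cy': 200.30018939010137, 'distortion': array([0.005, 0.   , 0.   , 0.   , 0.   ]), 'T': array([[   0.214,    0.791,   -0.573, 1163.86 ],
       [   0.977,   -0.182,    0.114, -103.663],
       [  -0.014,   -0.584,   -0.812,  906.345],
       [   0.   ,    0.   ,    0.   ,    1.   ]])}
wide [([360.0, 166.0, 412.0, 232.0], 0.92), ([241.0, 191.0, 272.0, 230.0], 0.51), ([161.0, 204.0, 171.0, 218.0], 0.32)]
narrow [([242.0, 185.0, 278.0, 255.0], 0.74)]
wide_press [([378.0, 167.0, 392.0, 178.0], 0.67), ([414.0, 180.0, 420.0, 192.0], 0.28)]
wide_edge [([366.0, 175.0, 409.0, 208.0], 0.96)]
wide_hinge []
cell []
vial [([366.0, 180.0, 412.0, 209.0], 0.69), ([316.0, 223.0, 323.0, 235.0], 0.58)]
stopper [([363.0, 179.0, 410.0, 208.0], 0.74), ([271.0, 181.0, 280.0, 193.0], 0.63)]
top {'fx': 416.5163906776285, 'fy': 416.5163906776285, 'cx': 322.1871164073054, 'cy': 200.46539487984117, 'distortion': array([0.002, 0.   , 0.   , 0.   , 0.   ]), 'T': array([[   0.029,   -0.994,    0.109,  459.637],
       [  -1. 
[... 774 characters left out ...]
  0.   ]), 'hand_eye': array([[   1.   ,    0.   ,    0.   ,    0.579],
       [  -0.   ,   -0.29 ,    0.957, -133.604],
       [   0.   ,   -0.957,   -0.29 ,   78.111],
       [   0.   ,    0.   ,    0.   ,    1.   ]])}
{'clock': 0.9, 'qpos': array([-1.004,  0.501, -0.427,  1.55 ,  0.221,  1.138, -0.21 ]), 'joint_velocities': array([ 0.001, -0.001, -0.   ,  0.   , -0.   ,  0.001, -0.   ]), 'joint_efforts': array([  0.   , -56.643,  -5.81 , -27.951,  -0.066,   0.021,   0.   ]), 'ee_pos': array([194.432, 620.242, 251.737]), 'orientation': array([-1.338, -0.983,  0.983]), 'ft_force': array([ 0.162, -0.107, -0.784]), 'ft_torque': array([-0.035,  0.028,  0.023]), 'finger_gap': 91.67754015598322}
```

```bash
python3 - <<'E'
import cv2,numpy as np
a=cv2.imread("pics/top0.png")[130:290,100:520];b=cv2.imread("pics/scene0.png")[130:290,130:450]
cv2.imwrite("pics/topc.png",cv2.resize(a,(798,304),interpolation=cv2.INTER_CUBIC))
t=cv2.resize(a,(798,304),interpolation=cv2.INTER_CUBIC);s=cv2.resize(b,(592,296),interpolation=cv2.INTER_CUBIC)
s=cv2.copyMakeBorder(s,0,0,0,206,cv2.BORDER_CONSTANT)
cv2.imwrite("pics/both.png",np.vstack([t,s]))
E
```

```text
(no output)
```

View pics/both.png

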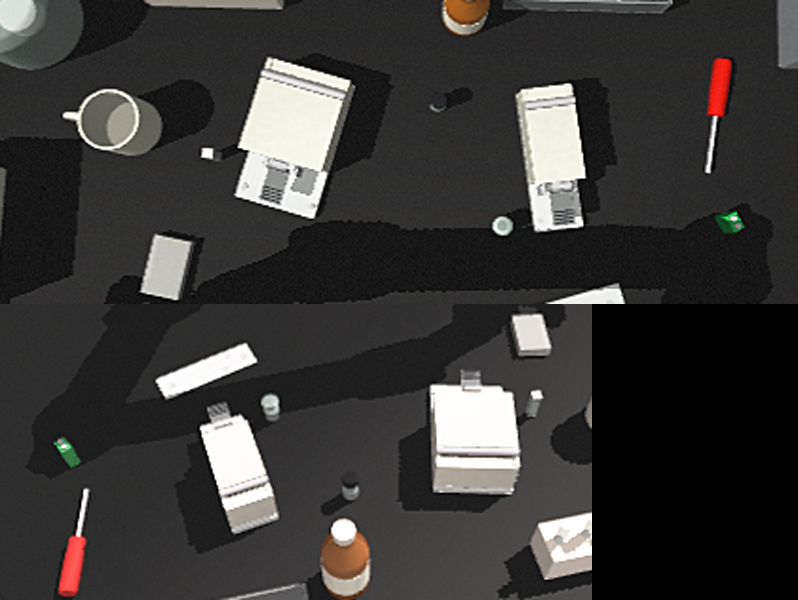

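```bash
cat > h.py <<'E'
from plant import ctrl
import cv2,numpy as np
from scipy.optimize import least_squares
from scipy.spatial.transform import Rotation as Ro
np.set_printoptions(precision=2,suppress=True)
def wristT(m,st):
    T=np.eye(4);T[:3,:3]=Ro.from_rotvec(st["orientation"]).as_matrix();T[:3,3]=st["ee_pos"];return T@m["hand_eye"]
def proj(m,T,P):
    W=np.linalg.inv(T);K=np.array([[m["fx"],0,m["cx"]],[0,m["fy"],m["cy"]],[0,0,1.]])
    return cv2.projectPoints(np.float64(P).reshape(-1,1,3),cv2.Rodrigues(W[:3,:3])[0],W[:3,3],K,np.array(m["distortion"]))[0].reshape(-1,2)
def h2w(p,P):  # holder frame -> world; p=x,y,yaw[,z]
    return np.float64(P)@Ro.from_euler("z",p[2]).as_matrix().T+np.array([p[0],p[1],p[3] if len(p)>3 else 0])
def fit(obs,p0):  # obs: list of (m,T,P,px)
    r=least_squares(lambda p:np.concatenate([(proj(m,T,h2w(p,P))-px).ravel() for m,T,P,px in obs]),p0,loss="soft_l1",x_scale=[10,10,.1,10][:len(p0)])
    return r.x,r.fun.reshape(-1,2)
def down(yaw): # tool y down, tool x = holder y, tool z = -holder x
    c,s=np.cos(yaw),np.sin(yaw)
    return Ro.from_matrix(np.array([[-s,0,-c],[c,0,-s],[0,-1,0]])).as_rotvec()
E
python3 - <<'E'
from h import *
P=np.array([[-125,60,4],[-125,-60,4],[-58,60,78],[-58,-60,78]])
m=ctrl.camera_model("top");px=np.array([[223.2,232.6],[266.3,244.2],[225.3,208.9],[272.1,220.5]])
ms=ctrl.camera_model("scene")
# scene crop scale 1.85, offset (130,130), below row 304: lid corners
ps=np.array([[517,385],[432,387]]);ps=(ps-[0,304])/1.85+[130,130]
p,r=fit([(m,m["T"],P,px),(ms,ms["T"],P[2:],ps)],[500,180,-.26]);print(p,r)
for z in(0,):
  print(ctrl.get_state()["orientation"],down(p[2]))
  for X,Z in((-160,240),(-104,90),(-60,160),(90,180),(-104,30)):
    w=h2w(p,[X,0,Z]);print(w,ctrl.solve_ik(w,down(p[2])))
E
```

```text
[593.3  195.24  -0.23] [[ 0.85  1.43]
 [-0.65  1.08]
 [-0.68 -0.51]
 [-3.32 -0.26]
 [-4.52  2.77]
 [-0.34  1.5 ]]
[-1.34 -0.98  0.98] [-1.31 -1.04  1.04]
[437.62 232.19 240.  ] [-0.26  0.22 -0.32  1.95  0.08  0.99  0.72]
[492.11 219.26  90.  ] [-0.23  0.51 -0.3   1.95  0.22  0.71  0.68]
[534.92 209.1  160.  ] [-0.18  0.46 -0.31  1.83  0.18  0.88  0.77]
[680.87 174.46 180.  ] [-0.11  0.64 -0.27  1.47  0.18  1.06  0.92]
[492.11 219.26  30.  ] [-0.24  0.61 -0.28  1.97  0.29  0.6   0.62]
```

```bash
python3 - <<'E'
from h import *
import pickle
p=[593.3,195.24,-.23];o=down(p[2])
D=[]
m=ctrl.camera_model("wrist")
for i,(X,Y,Z) in enumerate([(-125,0,240),(-60,-60,240)]):
    ctrl.move_to(h2w(p,[X,Y,Z]),o)
    if i==0: ctrl.command_gripper(0,10)
    ctrl.hold(.2)
    st=ctrl.get_state();im=ctrl.capture("wrist");cv2.imwrite(f"pics/w{i}.png",im[:,:,::-1]);D.append((st,))
    for n in("wide_press","wide_edge","wide","cell"):
        print(n,[(np.round(d["box"]).tolist(),round(d["p"],2)) for d in ctrl.look_for("wrist",n)][:2])
    print(st["clock"],st["ee_pos"],st["finger_gap"])
pickle.dump(D,open("D.pkl","wb"))
a=[cv2.imread(f"pics/w{i}.png") for i in(0,1)]
cv2.imwrite("pics/w01.png",np.vstack([x[100:400,120:520] for x in a]))
E
```

```text
wide_press [([312.0, 187.0, 335.0, 230.0], 0.93), ([404.0, 37.0, 459.0, 115.0], 0.43)]
wide_edge [([314.0, 309.0, 326.0, 320.0], 0.58)]
wide [([272.0, 175.0, 371.0, 318.0], 0.6)]
cell [([394.0, 204.0, 415.0, 227.0], 0.89)]
4.3 [471.6  223.75 240.02] 1.0284269549498082
wide_press [([363.0, 132.0, 390.0, 188.0], 0.96)]
wide_edge [([317.0, 188.0, 432.0, 259.0], 0.55)]
wide []
cell [([440.0, 158.0, 470.0, 179.0], 0.93), ([359.0, 131.0, 390.0, 188.0], 0.47)]
5.1917 [520.56 151.87 240.02] 0.7193740197210876
```

View pics/w01.png

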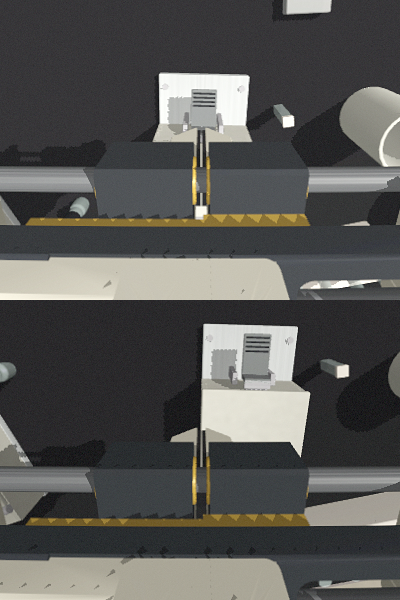

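```bash
python3 - <<'E'
from h import *
import pickle
D=pickle.load(open("D.pkl","rb"));m=ctrl.camera_model("wrist");mt=ctrl.camera_model("top")
T=[wristT(m,d[0]) for d in D]
F=np.array([[-125,-60,4],[-125,60,4]]);L=np.array([[-58,-60,78],[-58,60,78]]);Q=np.array([[-118,-15,61],[-118,15,61]])
obs=[(m,T[0],F,np.array([[279,173],[369,175]])),(m,T[1],F,np.array([[324,124],[418,126]])),
(m,T[1],L,np.array([[322,189],[429,192]])),
(m,T[0],Q,np.array([[311.5,190],[336,190]])),(m,T[1],Q,np.array([[364,133],[391,133]]))]
for o in(obs,obs[:3],obs[3:]):
  for p0 in([593,195,-.23],[593,195,-.23,0]):
    p,r=fit(o,p0);print(p);print(r.round(1).tolist())
E
```

```text
[594.84 196.39  -0.25]
[[0.1, -0.5], [-0.8, -0.4], [-1.0, -0.5], [-1.8, 0.3], [-0.2, 0.2], [1.6, 0.0], [-0.4, -0.5], [1.0, 0.1], [0.3, 0.2], [0.6, 1.1]]
[594.96 196.4   -0.25  -0.63]
[[0.2, -0.5], [-0.9, -0.4], [-1.0, -0.5], [-2.0, 0.3], [-0.2, 0.1], [1.4, -0.1], [-0.4, -0.5], [1.0, 0.1], [0.3, 0.3], [0.5, 1.1]]
[595.07 196.6   -0.26]
[[0.6, -0.5], [-0.4, -0.1], [-0.5, -0.5], [-1.4, 0.5], [0.1, 0.2], [1.9, 0.3]]
[595.12 196.6   -0.26  -0.28]
[[0.6, -0.5], [-0.5, -0.1], [-0.5, -0.5], [-1.5, 0.6], [0.2, 0.2], [1.8, 0.3]]
[595.2  199.04  -0.23]
[[-0.8, -0.4], [0.6, -0.4], [-0.1, 0.3], [0.2, 0.4]]
[595.03 198.94  -0.23   0.89]
[[-1.0, -0.3], [0.5, -0.3], [-0.1, 0.3], [0.3, 0.3]]
```

```bash
python3 - <<'E'
from h import *
p=[595,196.6,-.25];o=down(p[2]);t=lambda X,Z:h2w(p,[X,0,Z+25])
f=lambda:(ctrl.get_state()["clock"],ctrl.get_state()["ee_pos"],ctrl.get_state()["ft_force"])
ctrl.move_to(t(-108,150),o)
ctrl.move_l(t(-108,72));ctrl.hold(.2);print(f())
for z in(62,59,57,55,53,52):
    s=ctrl.move_l(t(-108,z),velocity=20,threshold=12);print(z,s,*f())
    if s:break
ctrl.hold(.8);print(f())
im=ctrl.capture("wrist");cv2.imwrite("pics/w2.png",im[:,:,::-1])
im=ctrl.capture("scene");cv2.imwrite("pics/s2.png",im[:,:,::-1])
s=cv2.resize(im[:,:,::-1][140:260,330:450],(400,400));w=cv2.imread("pics/w2.png")[:,120:520]
cv2.imwrite("pics/c2.png",np.hstack([s,w]))
E
```

```text
(6.8, array([491.31, 223.64,  98.25]), array([-0.15,  0.05, -0.48]))
62 False 7.45 [490.24 223.36  86.84] [-0.54  0.01  1.07]
59 False 7.75 [490.43 223.56  84.12] [-0.48 -0.58  2.6 ]
57 False 8.0 [490.4  223.56  82.01] [0.18 0.89 2.27]
55 False 8.25 [490.41 223.55  80.05] [-1.38  1.06  3.78]
53 False 8.5 [490.43 223.52  78.12] [-2.21  0.69  5.  ]
52 False 8.75 [490.5  223.53  77.22] [-0.34  0.56  5.22]
(9.55, array([490.51, 223.54,  77.23]), array([-1.86,  1.59,  5.88]))
```

View pics/c2.png

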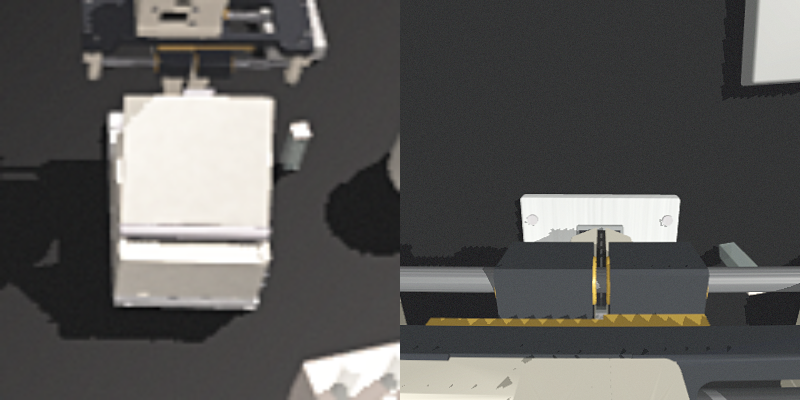

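```bash
python3 - <<'E'
from h import *
p=[595,196.6,-.25];m=ctrl.camera_model("scene")
for a in(0,.3,.65): 
    r=110;P=[[52-r*np.cos(a),y,78+r*np.sin(a)] for y in(60,-60)];print(a,proj(m,m["T"],h2w(p,P)))
for X,Z in((-108,150),(-62,105),(-5,130),(30,145),(85,150),(95,150),(-20,250)):
    print(X,ctrl.solve_ik(h2w(p,[X,0,Z+25]),down(p[2])))
E
```

```text
0 [[405.97 177.19]
 [364.12 176.46]]
0.3 [[408.16 171.18]
 [365.12 170.44]]
0.65 [[411.08 167.96]
 [366.4  167.21]]
-108 [-0.22  0.38 -0.31  1.9   0.15  0.88  0.71]
-62 [-0.21  0.5  -0.28  1.84  0.18  0.82  0.75]
-5 [-0.16  0.54 -0.28  1.71  0.18  0.92  0.81]
30 [-0.14  0.57 -0.28  1.62  0.18  0.98  0.85]
85 [-0.11  0.64 -0.27  1.48  0.18  1.05  0.9 ]
95 [-0.11  0.66 -0.27  1.45  0.18  1.06  0.91]
-20 [-0.13  0.39 -0.33  1.63  0.14  1.14  0.83]
```

```bash
python3 - <<'E'
from h import *
p=[595,196.6,-.25];t=lambda X,Z:h2w(p,[X,0,Z+25])
f=lambda:(ctrl.get_state()["clock"],ctrl.get_state()["ft_force"])
ctrl.move_l(t(-108,105),velocity=100)
W=[(-70,105,80)]+[(42.5-116*np.cos(a),34+116*np.sin(a),50) for a in(.65,.9,1.15,1.4)]+[(40,148,40),(60,146,40),(73,145,30)]
for X,Z,v in W:
    s=ctrl.move_l(t(X,Z),velocity=v,threshold=15);print(round(X),s,*f())
    if s:break
ctrl.hold(.5)
im=ctrl.capture("scene");cv2.imwrite("pics/s3.png",im[:,:,::-1])
cv2.imwrite("pics/c3.png",cv2.resize(im[:,:,::-1][120:280,320:480],(500,500)))
E
```

```text
-70 False 10.9583 [-0.17  0.5  -0.35]
-50 False 11.5083 [-0.43  0.33 -0.22]
-30 False 12.2333 [-0.16  0.49  0.81]
-5 False 12.9583 [-0.33 -0.88  0.72]
23 False 13.6833 [-0.06 -0.29  0.1 ]
40 False 14.2667 [ 0.06  0.24 -0.65]
60 False 14.9167 [ 0.   -0.5   0.24]
73 False 15.5 [ 1.    0.31 -0.05]
```

View pics/c3.png

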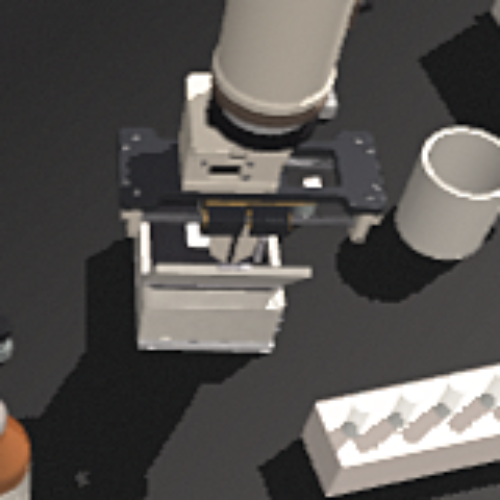

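The lid is up and leaning back behind the fingers, with its edge near (230,270) in the crop. I'll retreat and check.

```bash
python3 - <<'E'
from h import *
p=[595,196.6,-.25];t=lambda X,Z:h2w(p,[X,0,Z+25])
ctrl.move_l(t(30,150),velocity=100);ctrl.move_l(t(-30,260),velocity=150);ctrl.move_l(t(-150,260),velocity=150);ctrl.hold(1)
out=[]
for c in("scene","top"):
    im=ctrl.capture(c)[:,:,::-1];cv2.imwrite(f"pics/{c}4.png",im);m=ctrl.camera_model(c)
    for a in(1.85,2.1):
        P=[[52-110*np.cos(a)+s*4*np.sin(a)*0,y,74+110*np.sin(a)] for y in(60,-60) for s in(1,)];print(c,a,proj(m,m["T"],h2w(p,P)).tolist())
    n0=cv2.imread(f"pics/{c}0.png")
    out.append(cv2.resize(im[120:280,(320 if c=="scene" else 180):][:,:160].copy(),(400,400),interpolation=cv2.INTER_CUBIC))
cv2.imwrite("pics/c4.png",np.hstack(out));print(ctrl.get_state()["clock"],ctrl.get_state()["ft_force"])
E
```

```text
scene 1.85 [[418.9766219929474, 195.34270334746972], [369.45458387685505, 194.39161344010012]]
scene 2.1 [[419.33468682875105, 206.38729731954058], [369.4820887952599, 205.38089190605288]]
top 1.85 [[231.35027038037353, 147.52903350531716], [279.0973247051315, 160.99241456294118]]
top 2.1 [[235.39589699548787, 138.83073176836587], [282.52835254490617, 152.08412990466996]]
19.6667 [ 0.47 -0.01 -0.25]
```

View pics/c4.png

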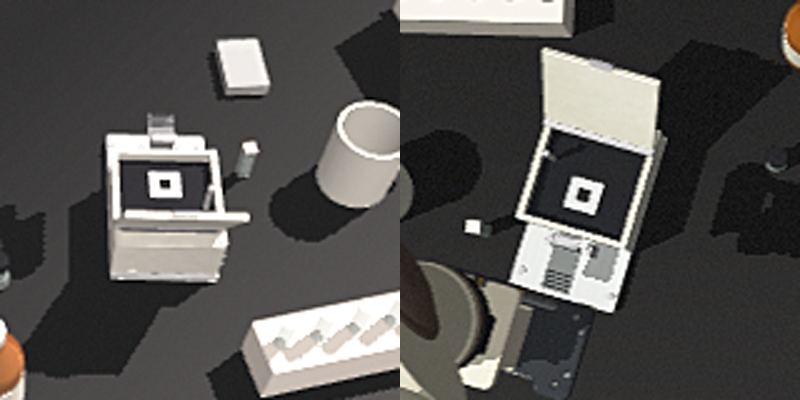

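The lid edge in the top view is at about (236,139), matching the 2.1 rad prediction of (235,139). The cell hasn't moved, and the tab looks raised.

```bash
python3 -c "
from plant import ctrl
ctrl.finish_job();print(ctrl.get_state()['clock'])"
```

```text
the job is handed in; nothing more can be done
the job is handed in; nothing more can be done
```

The wide holder's lid is open against its stop, and I handed the job in at about 20 s of the 48 s allowed.

- **Pose:** I located the holder from two wrist views. A fit with height left free agreed with the given heights to within about 1 mm.
- **Press:** With the fingers closed, I pressed the tab about 9 mm down. The force read 5–6 N and the lid sprang up; the scene image matched an angle of about 0.65 rad.
- **Push:** I pushed the lid back over its hinge. Forces stayed around 1 N at every waypoint, and the 15 N stop limit never triggered.

**Last checks:** After retreating, the lid edge in the top view was within about 1 px of where 2.1 rad predicts. The cell was within about 2 px of its start, and the force on the tool was near zero.

The tab's return I judged only by eye, from the picture after the lid opened. I didn't measure the narrow holder or the other loose things again, but the arm never went near the narrow holder. No check failed. The first rough pose from the fixed cameras was off by up to about 5 px in places, so I replaced it with the wrist fit.

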